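# Clamp a lino block with a tab-lock knob

## Task

Clamp the lino block in the little bench clamp: squeeze both tabs of the clamp's knob together, turn the knob clockwise until the jaw has pushed the block up to the end stop and holds it snugly there (about 14 N, between 6 and 20 N; past 25 N the lino is crushed), then let the tabs spring out into the teeth so that the knob stays locked, and take the hand away. Do not knock the other things about.

Things in the scene. Friction and masses are not known exactly. Their poses are not given: they have to be found in the camera images.
- clamp_bed: grey bench clamp fixed to the table: bed plate 94 x 235 x 12 mm (x, y, z), origin at the centre of its underside, z up. Along its +y: tooth ring with knob (axis at y = -67.5 mm), jaw, lino block, fixed end stop bolted beyond the block. The whole gap to close (pad to block plus block to stop) is 4 to 13.5 mm, differs each time and is not measured: it must be felt
- tooth_ring: crown of 56 round-nosed steel teeth round the knob, 91 mm across, fixed; origin on the knob axis 18 mm above the underside of the bed, axes as the bed's. Teeth tops lie 26 mm above the underside of the bed: keep fingertips above that. Tooth pitch 0.112 rad
- knob_grip (a point): on the vertical knob axis at the height to squeeze, 48 mm above the underside of the bed. Its x axis is the line through both tabs and turns with the knob (at knob = 0: the bed's x). Black spindle and cap (38 mm wide, top at 67 mm); on either side a grey ribbed tab 20 mm wide, from 30 to 60 mm above the bed's underside; tab faces 56 mm apart when free, 42 mm fully squeezed
- knob (a joint): knob angle, rad: 0 open (start), grows clockwise seen from above, stops at 1.4. Drives the jaw 14 mm per rad to the end stop. Friction 0.03 N m; each newton of clamping adds 0.014 N m (0.2 N m at 14 N). When let go under load it may turn back by up to one tooth (0.112 rad, about 7 N of clamping) before the pins catch
- tab_a (a joint): how far the tab on the +x side of knob_grip is squeezed in, m: 0 out (its steel pin stands between two teeth and the knob cannot turn), 0.007 fully in. The pin is clear of the teeth from 0.0045 on; both must be kept clear all through the turn. Spring 3 N at the start, 9 N fully in
- tab_b (a joint): the same for the tab on the -x side
- jaw_pad: steel pad 60 x 8 x 20 mm in front of the jaw; its origin is that of the bed at the start and moves with the pad along the bed's +y; pad face 23.5 mm in front of it. It sits on springs of 4.5 N per mm (travel 6.5 mm): once the block meets the stop, clamping grows by about 63 N per rad of the knob
- lino_block: wooden block with a sheet of dark lino on top, 60 x 56 x 23.5 mm, loose on the bed between jaw pad and end stop, origin at the centre of its underside, 250 g
- paint_tube_0: small aluminium paint tube, bystander, 94 mm long, lying in front of the clamp
- scrap_eraser: eraser in a sleeve, bystander, 21 x 45 mm, lying behind the clamp
- paint_tube_3: aluminium paint tube, bystander, 114 mm long, to the right of the clamp
- clip_b: bulldog clip, bystander, 58 x 50 mm, to the right of the clamp
- masking_tape: roll of tape, bystander, 96 mm across, to the left of the clamp
- size_jar: white jar, bystander, 69 mm across, 135 mm tall, standing to the left of the clamp
Mind the look-alikes: they are no part of the job. There is more than one size of the lino_block; the one meant has the size given above.

How it is judged:
By the outcome, as a careful person would: the job done as asked, in the order asked, and still so for the second after the job is handed in, with the robot touching nothing.
It also fails if it takes over 50 s, if anything falls off the work surface, if the arm or the gripper's body presses on something with over 40 N, if the wrist force passes 120 N, or if a joint passes its speed limit or range.

## Robot

A 7-joint arm with a two-finger parallel gripper is mounted at the origin on a cart in front of the work surface, level with it; the furniture and walls round the work are solid. World frame = base frame: x ahead of the robot, y to its left, z up, the work surface at z = 0. Lengths are in m, angles in rad, forces in N, time in s.
With the tool pointing down it reaches from about 0.35 to 0.9 m from the base axis. Payload 19.9 kg.
Tool frame: the origin (TCP) lies at the very end of the fingers, on their centre line; the grasp point (between the pads) lies 19 mm behind it; z points along the fingers, y is the line along which they close (so a half turn about z gives the same grasp; the last joint's range is limited). The gripper opens to 85 mm and grips with 20 to 120 N. Pads are 22 mm wide; open, the fingers measure 114 mm over their backs; the gripper's body (76 mm by 85 mm) begins 54 mm behind the grasp point. The pads swing forward as they close: fully open they stand 13 mm farther back than shut.
Start: joints at [1.218, 0.417, -0.01, 1.614, 0.005, 1.111, -0.053], TCP at [0.192, -0.595, 0.231] pointing down, gripper open.
Joint ranges: [-2.81, 2.81], [-0.39, 2.02], [-1.27, 1.25], [0.06, 2.57], [-1.19, 4.33], [0.19, 2], [-2.82, 2.82]. Speed limits (rad/s): [1.89, 1.89, 2.39, 2.39, 3.01, 3.01, 3.01].

## Interface

Orientations are given as a unit quaternion [w, x, y, z].
In Python, from cell import manip gives the robot as it stands.
- The arm moves only by the shell command python3 -m inch 'ROWS' [FORCE]. ROWS is JSON, one flat list of numbers, 5 for each row, row after row: the shift along the tool's x, y, z in units of 40 mm (1.0 is 40 mm), then the turn about the tool's z in rad, then the closure, from 0 (fully open) to 1 (shut). In form: [tx, ty, tz, yaw, claw, tx, ty, tz, yaw, claw, ...]. A call has 1 to 8 rows; each row shifts and turns the commanded pose from where the row before left it, along the tool's axes as they then stand; what a row does not reach is not made up. A row lasts 1/10 s, in which the tool goes at most 50 mm and 8.59 degrees, less where a joint would pass 70% of its speed; a pose out of reach is approached as far as the arm can. A call is refused whole if a number of a shift passes 1 or a number of a turn 0.15, either way. A call with a gripper value outside its range is refused whole. The fingers move at their own pace and stop on an object; FORCE is the grip in N (left out, the last holds). Time passes only in rows, so rows that do not move let the fingers close. It gives the time, the measured TCP pose, the force, the opening and the grip force at its end, in the units of the state.
- manip.state(): the state, without advancing time (a new reading comes with each control period).
- manip.camera(name): name is "scene" or "top"; returns a dict with "img" (480x640x3 uint8, blue, green, red), "range_z" (480x640 float32, m along the optical axis (not along the pixel's ray), 0 where there is no reading), "fov_y" (degrees; the focal length in pixels is half the picture's height over the tangent of half this angle, whatever the lens; pixels are square), "cx", "cy" (the principal point, pixels), "R" (3x3) and "t" (3): a world point X has camera coordinates R X + t. Camera axes: x right, y down, z forward; pixel columns grow to the right and rows downward; lengths in m; the calibration is good to about 2 mm. A picture is of the moment at which its call begins.
- manip.hand_in(): hands the job in; it is judged then, once.
The state is a dict: "t": time; "qpos": joint angles; "dq": joint speeds; "joint_efforts": joint torques, N m; "tool_pos": TCP position; "ee_rot": TCP orientation; "wrist_force": force on the tool from outside, world axes, zero at the start; "torque": the same for the moment, N m; "grip_width": finger opening in m; "grip_force": force on a finger pad.
Only numpy, scipy, OpenCV 4.12 (cv2) and the standard library are available. Lean on these libraries where they do the work, as an engineer would, in place of code of your own. Each camera call takes 0.05 s, during which the arm holds its last target. There are 200 camera calls.

## Working session

There is one attempt and no reset: what is moved stays moved. The work goes in short steps, Python scripts to look and compute and a shell command to move; the robot and the scene stay as the last step left them, time stands still between calls to the robot, and variables do not carry over. Pictures are saved under pics/ and viewed, at most 10 in all, crops included, and the job is handed in when it is done.

```bash
mkdir -p pics; ls; cat > h.py <<'E'
import numpy as np, cv2
from cell import manip
def cam(n):
    c=manip.camera(n); h=c["img"].shape[0]; c["f"]=h/2/np.tan(np.radians(c["fov_y"])/2); return c
def cloud(c):
    h,w=c["range_z"].shape; v,u=np.mgrid[:h,:w]; z=c["range_z"]
    P=np.stack([(u-c["cx"])/c["f"]*z,(v-c["cy"])/c["f"]*z,z],-1)
    return (P-np.array(c["t"]))@np.array(c["R"])
def ray(c,u,v,zp):
    R=np.array(c["R"]);o=-R.T@np.array(c["t"]);d=R.T@np.array([(u-c["cx"])/c["f"],(v-c["cy"])/c["f"],1]);return o+d*(zp-o[2])/d[2]
E
python3 - <<'E'
from h import *
for n in("scene","top"):
    c=cam(n);cv2.imwrite(f"pics/{n}0.png",c["img"]);np.savez(f"{n}0.npz",**c);print(n,c["f"],c["cx"],c["cy"],-np.array(c["R"]).T@c["t"],(c["range_z"]>0).mean())
    print(np.array(c["R"]).round(3).tolist())
print(manip.state())
E
```

```text
pics
scene 535.1631816406098 318.92921144627127 229.29041748406257 [0.09005907 0.63931449 0.74353333] 0.9836100260416667
[[-0.838, -0.546, 0.02], [-0.361, 0.526, -0.77], [0.41, -0.652, -0.638]]
top 616.1115458998419 318.48298623922113 237.71921028084134 [ 0.42248667 -0.02074672  1.17159495] 0.99591796875
[[-0.016, -1.0, -0.015], [-0.996, 0.017, -0.093], [0.093, 0.013, -0.996]]
{'t': 0.1, 'qpos': array([ 1.2175291 ,  0.41791987, -0.01033467,  1.61408913,  0.00470184,
        1.11071444, -0.05299157]), 'dq': array([ 0.00068823, -0.00104033, -0.00081964, -0.00071028, -0.00096299,
        0.00057376, -0.00033265]), 'joint_efforts': array([ 3.55113516e-03, -8.65808916e+01,  6.81873187e-01, -4.35633481e+01,
        1.92712893e-02,  5.00338982e-03, -1.50445940e-04]), 'tool_pos': array([ 0.19162829, -0.59457597,  0.23072965]), 'ee_rot': array([-5.39588900e-04,  9.87871003e-01,  1.55275806e-01, -1.22688809e-04]), 'wrist_force': array([-0.02808359, -0.28059992,  0.39875375]), 'torque': array([-0.0336197 , -0.00341144,  0.00205769]), 'grip_force': 0.0, 'grip_width': 0.08523580778351905}
```

View pics/top0.png

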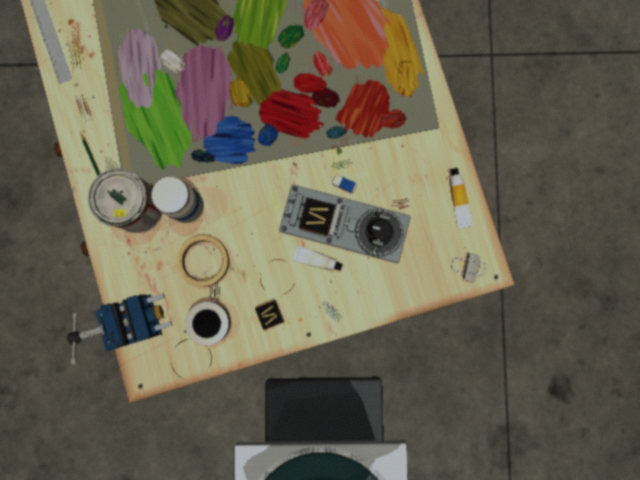

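View pics/scene0.png

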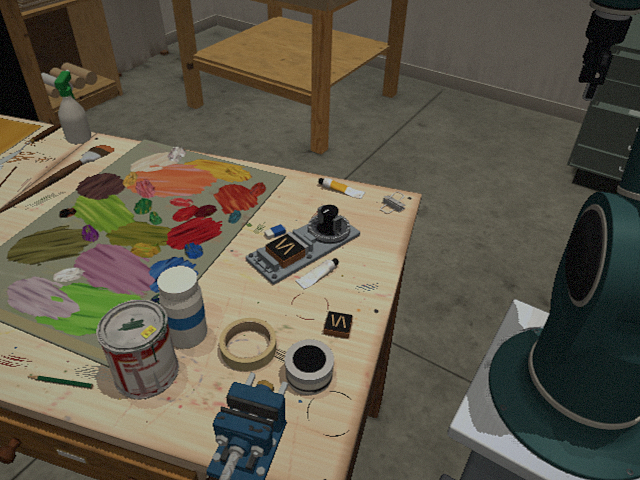

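The top view shows the clamp with its knob at (380,232) and the block in it at (318,215). The scene view has the knob at (328,220) and the block at (285,248).
Look-alikes in the top view: the loose lino tile at (270,314), the blue vise at (130,320), and the round jar lids at (208,322) and (122,198). I choose the grey bed at (345,224) with the tooth ring, and the block lying inside it.

```bash
python3 - <<'E'
from h import *
T=np.load("top0.npz");S=np.load("scene0.npz")
im=T["img"][170:280,265:425];im=cv2.resize(im,None,fx=4,fy=4,interpolation=cv2.INTER_CUBIC)
im2=cv2.resize(S["img"][190:290,235:370],None,fx=4.7,fy=4,interpolation=cv2.INTER_CUBIC)
cv2.imwrite("pics/crop.png",im)
for n,c in(("top",T),("scene",S)):
    P=cloud(c); 
    a=np.array([P[...,0].min(),0])
    k=ray(T,380,232,0.067)
    near=np.hypot(P[...,0]-k[0],P[...,1]-k[1])<0.25
    rng=lambda lo,hi:near&(P[...,2]>lo)&(P[...,2]<hi)
    m=rng(.06,.075)&(np.hypot(P[...,0]-k[0],P[...,1]-k[1])<.05)
    q=P[m];print(n,"cap",m.sum(),np.median(q,0), (q.min(0)+q.max(0))/2,q.min(0),q.max(0))
    m=rng(.029,.065)&(np.hypot(P[...,0]-k[0],P[...,1]-k[1])<.05);q=P[m];print(" knob all",m.sum(),(q.min(0)+q.max(0))/2,np.ptp(q,axis=0))
# bed rectangle from grey mask in top
hsv=cv2.cvtColor(T["img"],cv2.COLOR_BGR2HSV);g=((hsv[...,1]<60)).astype(np.uint8)
w=np.zeros_like(g);w[180:270,272:418]=1;g=cv2.morphologyEx(g*w,cv2.MORPH_OPEN,np.ones((3,3)))
cs,_=cv2.findContours(g,0,2);cc=max(cs,key=cv2.contourArea)
pts=np.array([ray(T,*p,0.012)[:2] for p in cc[:,0]])
r=cv2.minAreaRect((pts*1000).astype(np.float32));print(r,cv2.boxPoints(r).round(1).tolist())
E
```

```text
top cap 379 [ 0.53902233 -0.11861856  0.06783633] [ 0.53910691 -0.11887244  0.06713751] [ 0.51100079 -0.13720462  0.06006788] [ 0.56721302 -0.10054027  0.07420713]
 knob all 167 [ 0.53967331 -0.11812225  0.04702391] [0.08593867 0.08534106 0.03592445]
scene cap 203 [ 0.54010199 -0.11361679  0.06821215] [ 0.54101808 -0.11598326  0.06597978] [ 0.51126211 -0.13486881  0.06002707] [ 0.57077406 -0.09709771  0.07193249]
 knob all 292 [ 0.545878   -0.11315831  0.04662404] [0.06923179 0.07407106 0.03500355]
((555.603271484375, -53.8155517578125), (257.7102966308594, 169.75399780273438), 89.06005096435547) [[468.6000061035156, -181.3000030517578], [638.4000244140625, -184.0], [642.5999755859375, 73.5999984741211], [472.8999938964844, 76.4000015258789]]
```

View pics/crop.png

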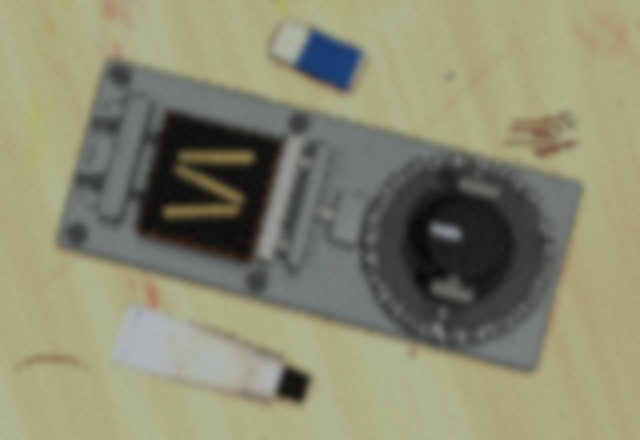

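The crop shows the bed corners at (108,60), (58,243), (533,372) and (582,185). The cap is near (465,240) and the tabs are at (478,187) and (452,293), so the knob is at 0. The clamped block carries the lino with the "N", as described. I'll start the transit and work out the bed yaw.

```bash
python3 - <<'E'
from h import *
T=np.load("top0.npz")
p=[ray(T,265+(u+.5)/4-.5,170+(v+.5)/4-.5,0.012)[:2] for u,v in((108,60),(58,243),(533,372),(582,185))]
p=np.array(p);print(p.round(4).tolist())
d=p[0]+p[1]-p[2]-p[3];a=np.arctan2(d[1],d[0]);c=p.mean(0);e=np.array([np.cos(a),np.sin(a)])
print("len",np.linalg.norm(d)/2,"bed y angle",np.degrees(a),"centre",c,"knob",c-.0675*e)
for u,v in((478,187),(452,293)):print(ray(T,265+u/4,170+v/4,.06))
E
python3 -m inch '[0.75,-0.54,0,0,0,0.75,-0.54,0,0,0,0.75,-0.54,0,0,0,0.75,-0.54,0,0,0,0.75,-0.54,0,0,0,0.75,-0.54,0,0,0,0.75,-0.54,0,0,0,0.75,-0.54,0,0,0]' 60
```

```text
[[0.6332, 0.0443], [0.5459, 0.0691], [0.4811, -0.1538], [0.5692, -0.1793]]
len 0.23236802778070165 bed y angle 73.90475414475047 centre [ 0.55732177 -0.05492211] knob [ 0.53860842 -0.11977626]
[ 0.56231725 -0.1263291   0.06      ]
[ 0.51426497 -0.11335564  0.06      ]
t: 0.9
tool_pos: [0.3677, -0.3553, 0.2311]
ee_rot: [-0.0, 0.988, 0.155, -0.0]
wrist_force: [0.9, -0.3, -0.4]
grip_width: 0.085
grip_force: 0.0
```

```bash
python3 -m inch '[0.75,-0.54,0,0,0,0.75,-0.54,0,0,0,0.75,-0.54,0,0,0,0.75,-0.54,0,0,0,0.75,-0.54,0,0,0,0.75,-0.54,0,0,0,0.75,-0.54,0,0,0,0.65,-0.5,0,0,0]'; python3 -m inch '[0,0,0,-0.14,0,0,0,0,-0.14,0,0,0,0,-0.14,0,0,0,0,-0.14,0,0,0,0,-0.14,0,0,0,0,-0.14,0,0,0,0,-0.14,0,0,0,0,0,0]'
```

```text
t: 1.7
tool_pos: [0.54, -0.1197, 0.2311]
ee_rot: [-0.0, 0.988, 0.156, -0.0]
wrist_force: [0.0, -0.7, 1.5]
grip_width: 0.0854
grip_force: 0.0
t: 2.5
tool_pos: [0.539, -0.1215, 0.231]
ee_rot: [-0.0, 0.798, 0.603, -0.0]
wrist_force: [-0.1, -0.1, 0.8]
grip_width: 0.0853
grip_force: 0.0
```

```bash
python3 -m inch '[0.05,-0.02,0.8,0,0,0,0,0.8,0,0,0,0,0.8,0,0,0,0,0.8,0,0,0,0,0.8,0,0,0,0,0.5,0,0,0,0,0.5,0,0,0,0,0,0,0]' 
python3 - <<'E'
from h import *
c=cam("scene");cv2.imwrite("pics/s1.png",cv2.resize(c["img"][130:290,230:440],(756,576),interpolation=cv2.INTER_CUBIC))
s=manip.state();print(s["tool_pos"],s["wrist_force"],s["torque"])
E
```

```text
t: 3.3
tool_pos: [0.5375, -0.119, 0.029]
ee_rot: [-0.002, 0.8, 0.6, -0.001]
wrist_force: [-0.3, -0.4, 0.8]
grip_width: 0.0853
grip_force: 0.0
[ 0.53836179 -0.11900846  0.03057642] [ 0.18485445 -1.05773754  0.41892673] [-0.00097554 -0.03336128 -0.01009009]
```

View pics/s1.png

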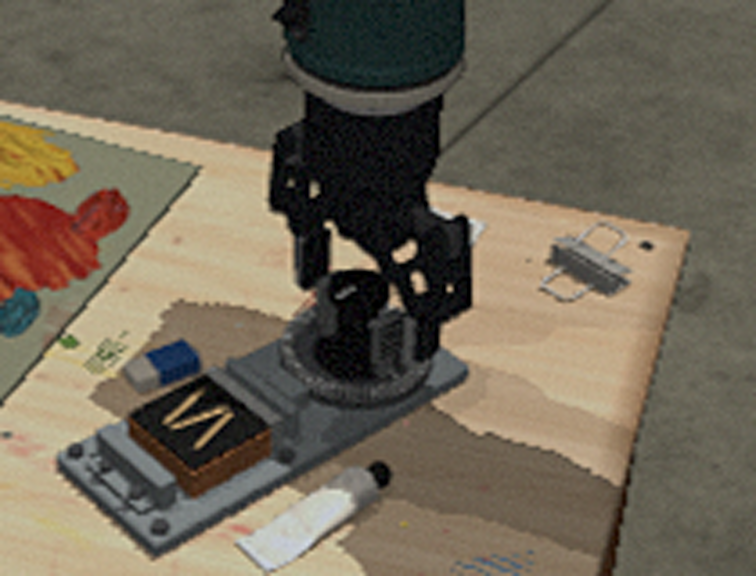

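The close view shows the fingers straddling the knob, with the tips at (320,270) and (440,345) beside both tabs and above the teeth. I'll close gently.

```bash
python3 -m inch '[0,0,0,0,0.3,0,0,0,0,0.35,0,0,0,0,0.4,0,0,0,0,0.45,0,0,0,0,0.5,0,0,0,0,0.5,0,0,0,0,0.5,0,0,0,0,0.5]' 30
python3 - <<'E'
from h import *
s=manip.state();print(s["tool_pos"],s["wrist_force"],s["torque"],s["grip_width"],s["grip_force"])
E
```

```text
t: 4.15
tool_pos: [0.5402, -0.1196, 0.0327]
ee_rot: [0.001, 0.799, 0.602, 0.001]
wrist_force: [1.6, -0.2, 11.0]
grip_width: 0.0426
grip_force: 8.4
[ 0.54018946 -0.11956156  0.03271747] [ 1.58857716 -0.21487215 10.98168359] [-0.08645019 -0.09029743  0.00811344] 0.04264262872824378 8.361345827579498
```

```bash
python3 -m inch '[0,0,0,0,0.6,0,0,0,0,0.7,0,0,0,0,1,0,0,0,0,1,0,0,0,0,1]' 50
python3 - <<'E'
from h import *
s=manip.state();print(s["tool_pos"],s["wrist_force"],s["torque"],s["grip_width"],s["grip_force"])
E
```

```text
t: 4.65
tool_pos: [0.5406, -0.1197, 0.0335]
ee_rot: [0.002, 0.799, 0.602, 0.001]
wrist_force: [-3.7, 0.3, 25.7]
grip_width: 0.0395
grip_force: 47.4
[ 0.54061145 -0.11966742  0.03349886] [-3.66227373  0.25173864 25.70890073] [ 0.03163678  0.80272239 -0.01330485] 0.03946403011151499 47.38433539867401
```

```bash
cat > st.py <<'E'
from h import *
s=manip.state();q=s["ee_rot"];a=2*np.arctan2(q[2],q[1])
print("t%.2f"%s["t"],s["tool_pos"].round(4),"F",s["wrist_force"].round(1),"T",s["torque"].round(3),"w%.4f g%.1f"%(s["grip_width"],s["grip_force"]),"ang %.4f"%a,"knob(est) %.4f"%(2*np.arctan2(.602,.799)-a))
E
python3 -m inch '[0,0.05,-0.1,0,1,0,0,0,0,1,0,0,0,0,1]'>/dev/null; python3 st.py
python3 -m inch '[0,0,0,0.05,1,0,0,0,0.05,1,0,0,0,0,1,0,0,0,0,1]'>/dev/null; python3 st.py
```

```text
t4.95 [ 0.5405 -0.1198  0.0349] F [  3.5   1.2 -18.5] T [ 0.055 -0.918 -0.038] w0.0376 g66.8 ang 1.2913 knob(est) 0.0001
t5.35 [ 0.5404 -0.1197  0.0349] F [  1.2   1.6 -20.4] T [ 0.15  -0.388 -0.013] w0.0377 g66.5 ang 1.1933 knob(est) 0.0981
```

```bash

python3 -m inch '[0,0,0.04,0.05,1,0,0,0,0.05,1,0,0,0,0,1]'>/dev/null; python3 st.py
python3 -m inch '[0,0,0,0.05,1,0,0,0,0.05,1,0,0,0,0,1]'>/dev/null; python3 st.py
python3 - <<'E'
from h import *
c=cam("scene");cv2.imwrite("pics/s2.png",cv2.resize(c["img"][170:290,240:400],(800,600),interpolation=cv2.INTER_CUBIC))
E
```

```text
t5.65 [ 0.5404 -0.1196  0.0345] F [-9.7  2.7  7.8] T [ 0.65   2.083 -0.009] w0.0375 g74.1 ang 1.0914 knob(est) 0.2000
t5.95 [ 0.5403 -0.1195  0.0345] F [-10.3   4.1   9.3] T [ 0.704  2.319 -0.033] w0.0377 g74.3 ang 0.9915 knob(est) 0.2999
```

View pics/s2.png

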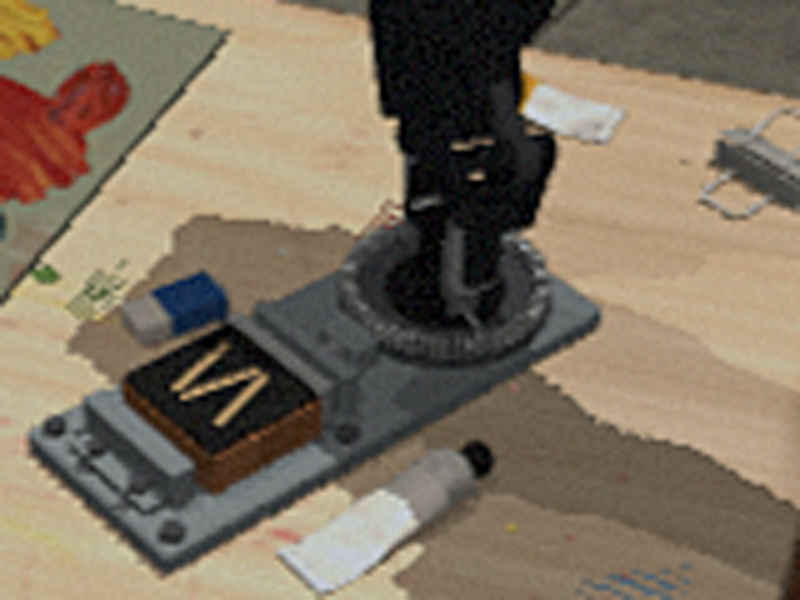

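The view shows the knob turned, with the tab now at (460,270). The jaw has followed and is close to the block at (225,390). I'll go on in small steps, watching the torque about z.

```bash

python3 -m inch '[0,-0.025,0,0,1,0,0,0,0.05,1,0,0,0,0,1]'>/dev/null; python3 st.py
python3 -m inch '[0,0,0,0.05,1,0,0,0,0,1]'>/dev/null; python3 st.py
python3 -m inch '[0,0,0,0.05,1,0,0,0,0,1]'>/dev/null; python3 st.py
```

```text
t6.30 [ 0.5401 -0.1194  0.0346] F [-5.4  0.5  4.5] T [ 0.135  1.186 -0.052] w0.0374 g73.0 ang 0.9411 knob(est) 0.3503
t6.50 [ 0.54   -0.1194  0.0345] F [-5.6 -0.3  5.3] T [ 0.188  1.329 -0.015] w0.0376 g73.2 ang 0.8912 knob(est) 0.4002
t6.70 [ 0.54   -0.1193  0.0346] F [-6.6  2.1  6.3] T [ 0.218  1.362 -0.046] w0.0375 g73.3 ang 0.8414 knob(est) 0.4500
```

```bash

python3 -m inch '[0,0,0,0.05,1,0,0,0,0,1]'>/dev/null; python3 st.py
python3 -m inch '[0,0,0,0.05,1,0,0,0,0,1]'>/dev/null; python3 st.py
python3 -m inch '[0,0,0,0.05,1,0,0,0,0,1]'>/dev/null; python3 st.py
```

```text
t6.90 [ 0.5399 -0.1193  0.0345] F [-6.7  1.9  5.5] T [ 0.297  1.599 -0.069] w0.0374 g73.4 ang 0.7913 knob(est) 0.5001
t7.10 [ 0.5399 -0.1192  0.0345] F [-7.3  1.3  6.7] T [ 0.338  1.649 -0.003] w0.0375 g73.6 ang 0.7414 knob(est) 0.5500
t7.30 [ 0.5398 -0.1191  0.0345] F [-8.8  2.4  7.2] T [0.432 1.701 0.015] w0.0373 g73.7 ang 0.6914 knob(est) 0.6000
```

```bash
for i in 1 2 3; do python3 -m inch '[0,0,0,0,1]'>/dev/null; python3 st.py|grep -o 'T .*'; done
python3 -m inch '[0,0,0,0.05,1,0,0,0,0,1]'>/dev/null;  python3 st.py|grep -o 'T .*'; for i in 1 2 3; do python3 -m inch '[0,0,0,0,1]'>/dev/null; python3 st.py|grep -o 'T .*'; done
```

```text
T [ 0.465  1.716 -0.079] w0.0373 g73.7 ang 0.6931 knob(est) 0.5983
T [0.502 1.664 0.048] w0.0376 g73.7 ang 0.6932 knob(est) 0.5982
T [ 5.120e-01  1.693e+00 -1.000e-03] w0.0378 g73.7 ang 0.6932 knob(est) 0.5982
T [ 0.559  1.838 -0.007] w0.0375 g73.8 ang 0.6415 knob(est) 0.6499
T [ 0.545  1.857 -0.017] w0.0377 g73.8 ang 0.6432 knob(est) 0.6482
T [0.553 1.777 0.025] w0.0375 g73.9 ang 0.6433 knob(est) 0.6481
T [0.562 1.777 0.007] w0.0376 g73.9 ang 0.6432 knob(est) 0.6482
```

```bash
sed -i 's/^print(/print("e7 %.4f e6 %.3f e1 %.3f"%(s["joint_efforts"][6],s["joint_efforts"][4],s["joint_efforts"][0]),/' st.py; python3 st.py
python3 -m inch '[0,0,0,0.04,1,0,0,0,0,1]'>/dev/null;  python3 st.py; for i in 1 2 ; do python3 -m inch '[0,0,0,0,1]'>/dev/null; python3 st.py; done
python3 -m inch '[0,0,0,0.04,1,0,0,0,0,1]'>/dev/null;  python3 st.py; for i in 1 2; do python3 -m inch '[0,0,0,0,1]'>/dev/null; python3 st.py; done
```

```text
e7 0.0029 e6 0.505 e1 0.287 t8.10 [ 0.5398 -0.1191  0.0345] F [-8.8  2.6  7.9] T [0.562 1.777 0.007] w0.0376 g73.9 ang 0.6432 knob(est) 0.6482
e7 -0.8126 e6 0.331 e1 0.218 t8.30 [ 0.5397 -0.119   0.0345] F [-8.3  2.8  6.8] T [0.581 1.848 0.028] w0.0376 g73.9 ang 0.6019 knob(est) 0.6895
e7 -0.1050 e6 0.496 e1 0.295 t8.40 [ 0.5397 -0.119   0.0345] F [-8.8  2.8  7.6] T [0.576 1.918 0.005] w0.0376 g73.9 ang 0.6033 knob(est) 0.6881
e7 -0.0154 e6 0.530 e1 0.377 t8.50 [ 0.5397 -0.119   0.0345] F [-9.7  3.1  7.7] T [ 0.615  1.869 -0.05 ] w0.0377 g73.9 ang 0.6033 knob(est) 0.6881
e7 -0.8466 e6 0.339 e1 0.349 t8.70 [ 0.5397 -0.1189  0.0345] F [-8.5  3.   8.5] T [0.631 1.958 0.112] w0.0376 g74.0 ang 0.5620 knob(est) 0.7294
e7 -0.1388 e6 0.505 e1 0.430 t8.80 [ 0.5397 -0.119   0.0345] F [-9.   1.8  8.6] T [0.67  1.927 0.029] w0.0380 g74.0 ang 0.5633 knob(est) 0.7281
e7 -0.0490 e6 0.539 e1 0.517 t8.90 [ 0.5397 -0.119   0.0345] F [-8.8  3.5  8.1] T [0.663 1.95  0.099] w0.0372 g74.0 ang 0.5633 knob(est) 0.7281
```

```bash
python3 -m inch '[0,0,0,0,1]'>/dev/null;python3 st.py
for k in 1; do python3 -m inch '[0,0,0,0.04,1,0,0,0,0,1]'>/dev/null; for i in 1 2 3 4; do python3 -m inch '[0,0,0,0,1]'>/dev/null; python3 st.py; done;done
python3 - <<'E'
from h import *
c=cam("scene");cv2.imwrite("pics/s3.png",cv2.resize(c["img"][200:290,240:340],(800,600),interpolation=cv2.INTER_CUBIC))
E
```

```text
e7 -0.0441 e6 0.543 e1 0.552 t9.00 [ 0.5397 -0.119   0.0345] F [-9.2  3.3  8.7] T [0.684 1.953 0.074] w0.0379 g74.0 ang 0.5633 knob(est) 0.7281
e7 -0.1723 e6 0.515 e1 0.576 t9.30 [ 0.5396 -0.1189  0.0345] F [-9.5  3.3  7.9] T [0.743 2.012 0.097] w0.0375 g74.1 ang 0.5234 knob(est) 0.7680
e7 -0.0825 e6 0.549 e1 0.657 t9.40 [ 0.5397 -0.1189  0.0345] F [-7.9  3.6  7.8] T [0.729 1.97  0.038] w0.0376 g74.1 ang 0.5235 knob(est) 0.7679
e7 -0.0777 e6 0.553 e1 0.698 t9.50 [ 0.5397 -0.1189  0.0345] F [-9.   2.9  8.6] T [0.681 1.965 0.093] w0.0377 g74.1 ang 0.5235 knob(est) 0.7679
e7 -0.0777 e6 0.554 e1 0.706 t9.60 [ 0.5397 -0.1189  0.0345] F [-9.7  3.5  8.7] T [0.733 1.989 0.042] w0.0376 g74.1 ang 0.5235 knob(est) 0.7679
```

View pics/s3.png

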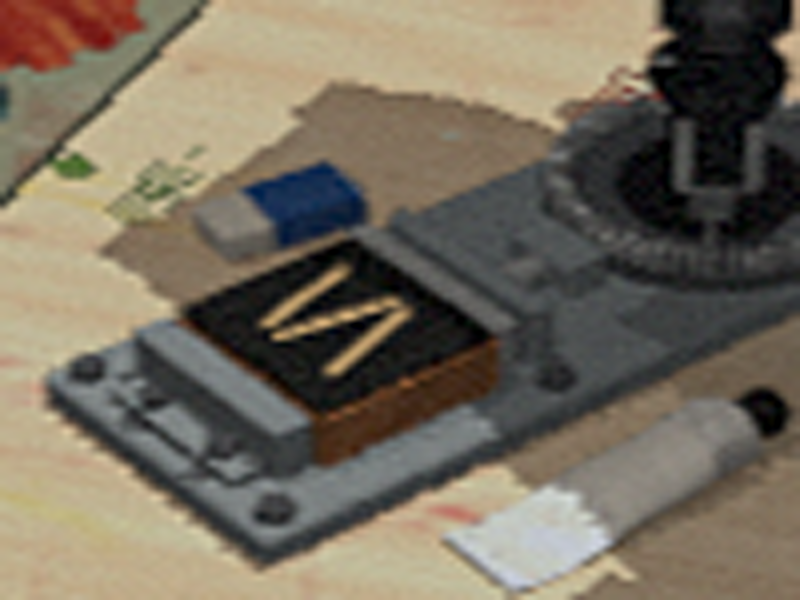

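The view shows the block at (340,330) touching the end stop at (225,400), with the jaw pad tight behind it. Joint 7's effort has risen at about 0.84 N m/rad since roughly 0.672 rad, so the clamping is about 6 N now. The 8th tooth, at 0.898 rad, would give about 14 N. I'll stop a little beyond it, at about 0.93 rad.

```bash
python3 -m inch '[0,0,0,0.04,1,0,0,0,0.04,1,0,0,0,0,1,0,0,0,0,1,0,0,0,0,1]'>/dev/null; python3 st.py
python3 -m inch '[0,0,0,0.04,1,0,0,0,0.04,1,0,0,0,0,1,0,0,0,0,1,0,0,0,0,1]'>/dev/null; python3 st.py;for i in 1 2 3 ; do python3 -m inch '[0,0,0,0,1]'>/dev/null; python3 st.py|grep -o 'T.*'; done
```

```text
e7 -0.1497 e6 0.568 e1 0.943 t10.15 [ 0.5396 -0.1188  0.0345] F [-9.   3.1  8.9] T [0.801 2.107 0.13 ] w0.0377 g74.3 ang 0.4437 knob(est) 0.8477
e7 -0.2163 e6 0.589 e1 1.263 t10.65 [ 0.5395 -0.1187  0.0345] F [-9.8  4.3  9.3] T [0.989 2.164 0.234] w0.0374 g74.4 ang 0.3638 knob(est) 0.9276
T [0.994 2.177 0.182] w0.0375 g74.4 ang 0.3638 knob(est) 0.9276
T [0.946 2.193 0.166] w0.0380 g74.4 ang 0.3639 knob(est) 0.9275
T [0.945 2.161 0.187] w0.0373 g74.4 ang 0.3638 knob(est) 0.9276
```

The effort matches the prediction, giving about 16 N. I'll open the fingers now.

```bash
python3 -m inch '[0,0,0,0,0.45,0,0,0,0,0.3,0,0,0,0,0.15,0,0,0,0,0,0,0,0,0,0,0,0,0,0,0]'>/dev/null; python3 st.py
python3 -m inch '[0,0,-0.3,0,0,0,0,-0.6,0,0,0,0,-0.8,0,0,0,0,-0.8,0,0,0,0,-0.8,0,0,0,0,-0.8,0,0,0,0,-0.8,0,0,0,0,0,0,0]'>/dev/null; python3 st.py
python3 - <<'E'
from h import *
c=cam("scene");cv2.imwrite("pics/s4.png",cv2.resize(c["img"][180:300,240:400],(800,600),interpolation=cv2.INTER_CUBIC))
c=cam("top");np.savez("top1.npz",**c);cv2.imwrite("pics/t4.png",cv2.resize(c["img"][170:280,265:425],(640,440),interpolation=cv2.INTER_CUBIC))
E
```

```text
e7 0.0038 e6 0.015 e1 0.025 t11.55 [ 0.5403 -0.1193  0.0338] F [0.6 0.5 0.7] T [ 0.01  -0.036 -0.036] w0.0853 g0.0 ang 0.3618 knob(est) 0.9296
e7 0.2091 e6 -0.216 e1 0.345 t12.35 [ 0.5418 -0.1195  0.2348] F [1.  0.4 0. ] T [ 0.007 -0.065 -0.038] w0.0855 g0.0 ang 0.3619 knob(est) 0.9295
```

View pics/s4.png

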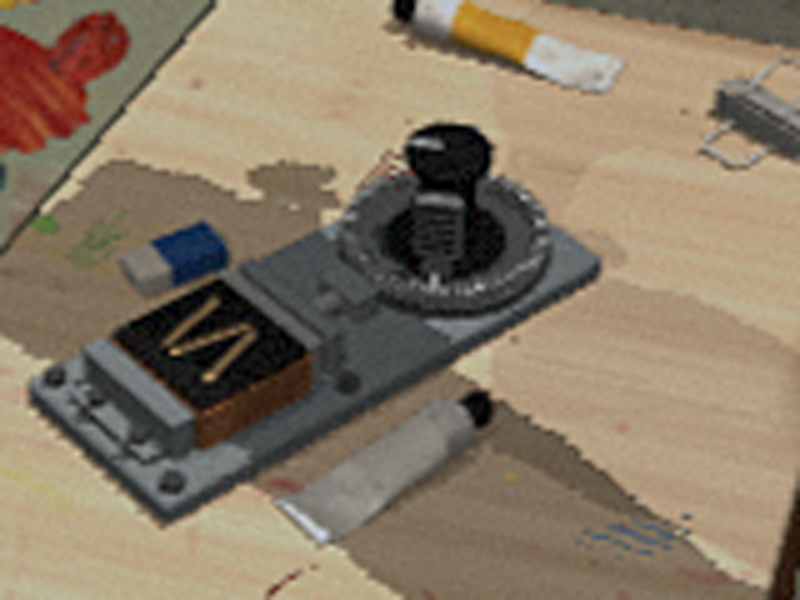

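The hand is clear. The tab is out at (438,240) and the block is against the stop. I'll check the knob angle by projecting the tab face into the scene picture.

```bash
python3 - <<'E'
from h import *
c=cam("scene")
R=np.array(c["R"]);t=np.array(c["t"]);k=np.array([.5398,-.1190]);im=cv2.resize(c["img"][195:245,305:355],(600,600),interpolation=cv2.INTER_CUBIC)
for th,col in((.67,(0,0,255)),(.785,(0,255,255)),(.898,(0,255,0)),(1.01,(255,0,0))):
    a=np.radians(180-16.0)-th;n=np.array([np.cos(a),np.sin(a)]);s=np.array([-n[1],n[0]])
    for o in(-.01,.01):
        uv=[]
        for z in(.032,.060):
            p=R@np.r_[k+.028*n+o*s,z]+t;uv.append(p[:2]/p[2]*c["f"]+[c["cx"],c["cy"]])
        uv=np.array(uv);print(th,o,uv.round(1).tolist());q=((uv-[305,195]+.5)*12).astype(int);cv2.line(im,tuple(map(int,q[0])),tuple(map(int,q[1])),col,1)
cv2.imwrite("pics/s5.png",im)
E
```

```text
0.67 -0.01 [[325.7, 231.6], [326.1, 221.0]]
0.67 0.01 [[335.3, 231.4], [335.9, 220.9]]
0.785 -0.01 [[324.2, 231.2], [324.5, 220.6]]
0.785 0.01 [[333.8, 231.8], [334.3, 221.2]]
0.898 -0.01 [[322.7, 230.7], [323.1, 220.2]]
0.898 0.01 [[332.2, 232.0], [332.7, 221.4]]
1.01 -0.01 [[321.4, 230.1], [321.7, 219.6]]
1.01 0.01 [[330.6, 232.0], [331.1, 221.5]]
```

View pics/s5.png

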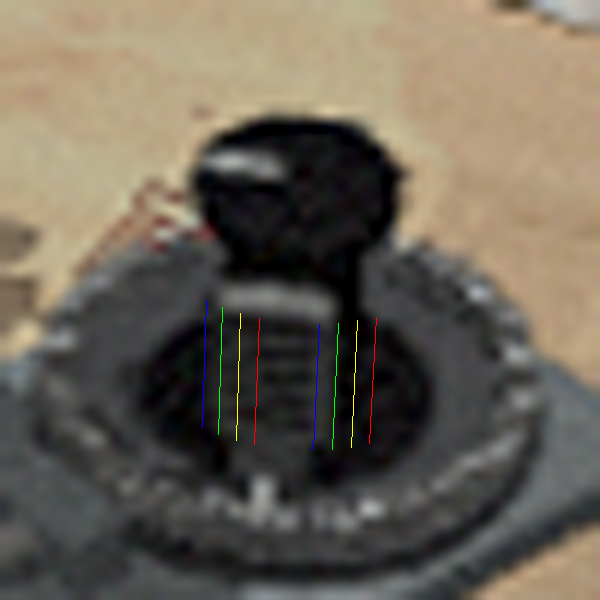

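The tab edges at x ≈ 220 and 335 match the green lines for 0.898 rad, the 8th tooth. The pin stands in the ring at (262,490), so the knob is locked at about 14 N.

```bash
python3 -m inch '[0,0,0,0,0,0,0,0,0,0,0,0,0,0,0]'; python3 -c "
from cell import manip; print(manip.hand_in())"
```

```text
t: 12.8
tool_pos: [0.5399, -0.1192, 0.2291]
ee_rot: [-0.0, 0.984, 0.18, -0.001]
wrist_force: [-0.1, 0.2, 0.5]
grip_width: 0.0853
grip_force: 0.0
the job is handed in; nothing more can be done
None
```

The lino block is clamped against the end stop at an estimated 14 N with the knob locked at the 8th tooth (about 0.90 rad), and the hand is clear; I handed the job in at 12.8 s, and no verdict was returned.

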